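# Pack the coverslip box from behind the bottles

## Task

The coverslip box on the ledge of the grey rack is wanted, but three bottles stand in front of it: first lift all three out and stand them upright in the steel drip tray. Then lay the coverslip box flat in the open slide case and shut the slide case's lid fully, and put each bottle back upright in the bay of the rack that it came from, without tipping any over.

Things in the scene. Friction and masses are not known exactly. Their poses are not given: they have to be found in the camera images.
- dye_bottle: Round bottle 33 mm in diameter, 88 mm tall, grey-green with a wide dark green screw cap; straight-sided, can be gripped at any height, about 0.14 kg. Origin at the centre of its underside, z up. At the start it stands in one of the rack's three bays.
- dropper_bottle: White squeeze bottle with a pointed dropper tip: body 29 mm in diameter and 66 mm tall, narrowing tip above to 98 mm in all; 0.04 kg. Origin at the centre of its underside, z up. Starts in one of the rack's bays.
- oil_bottle: Small amber bottle with a black cap, the shortest of the three: body 25 mm in diameter to 41 mm height, cap 19 mm in diameter up to 57 mm; 0.03 kg. Origin at the centre of its underside, z up. Starts in one of the rack's bays.
- coverslip_box: Flat white closed box with a green patch on top, 35 (its x) x 57 (its y) x 21 (z) mm, 0.04 kg; lid is one with it. Origin at the centre of its underside, z up. At the start it lies on the rack's ledge close behind the bottles, its top 43 mm above the bench, its x along the rack's x (within 0.05 rad).
- bottle_rack: Grey two-tier metal rack, 102 (x) x 178 (y) mm, fixed. Origin: centre of its foot on the bench; x from front to back, z up. Three front bays, each 50 x 56 mm inside, centres at x -25, y +59, 0, -59 mm, floor 6 mm above the bench, walls and dividers 20 mm. Behind them a ledge, x 0 to 48 mm, 22 mm above the bench, lips at back and ends to 28 mm.
- drip_tray: Shallow stainless steel tray on low feet, 200 (its x) x 100 (y) mm, rim 17 mm above the bench, fixed; origin at the centre of its foot on the bench, inner floor 5 mm above the bench, walls 2 mm. Stands on one side of the rack, left or right.
- slide_case: Empty blue-grey hinged case with a cork floor, 76 (x) x 106 (y) mm, 37 mm tall when shut, fixed, on the other side of the rack from the tray. Origin: centre of its underside; x from its front to its hinge side. Inside 70 (x) x 100 (y) mm, floor 5 mm and rim 24 mm above the bench; 29 mm of height inside when shut.
- slide_case_lid (a joint): Lid angle, rad: 0 shut, 1.68 to 1.82 (upright, leaning back) at the start, stop at 1.83. Hinge along the case's y at x +38, z 24 mm of the case. Lid 76 mm from hinge to free edge, 106 wide; outer face 13 mm out from the hinge line (top when shut, back when open). Light friction holds it at any angle: push it over and down until shut.
Things that resemble listed ones, but are neither listed nor needed, are in the scene too. What is shaped like the dropper_bottle but purple is not meant.

How it is judged:
By the outcome, as a careful person would: the job done as asked, in the order asked, and still so for the second after the job is handed in, with the robot touching nothing.
It also fails if it takes over 144 s, if anything falls off the work surface, if the arm or the gripper's body presses on something with over 40 N, if the wrist force passes 120 N, or if a joint passes its speed limit or range.

## Robot

A 6-joint arm with a two-finger parallel gripper is mounted at the origin on a cart in front of the work surface, level with it; the furniture and walls round the work are solid. World frame = base frame: x ahead of the robot, y to its left, z up, the work surface at z = 0. Lengths are in m, angles in rad, forces in N, time in s.
With the tool pointing down it reaches from about 0.25 to 0.775 m from the base axis. Payload 4 kg.
Tool frame: the origin (TCP) lies midway between the tips of the shut fingers; the grasp point (between the pads) lies 19 mm behind it; z points along the fingers, y is the line along which they close (so a half turn about z gives the same grasp; the last joint's range is limited). The gripper opens to 94 mm and grips with 3 to 60 N. Pads are 16 mm wide; open, the fingers measure 119 mm over their backs; the gripper's body (75 mm by 177 mm) begins 78 mm behind the grasp point.
Start: joints at [1.139, 0.087, 1.371, -0, 1.684, -0.103], TCP at [0.178, 0.521, 0.206] pointing down, gripper open.
Joint ranges: [-3.1, 3.1], [-0.76, 2.03], [0.27, 2.55], [-1.08, 4.22], [0.17, 2.65], [-2.57, 2.57]. Speed limits (rad/s): [2.79, 2.79, 3.14, 3.14, 3.14, 3.14].

## Interface

Orientations are given as [roll, pitch, yaw] about the fixed x, y, z axes, in that order (R = Rz(yaw) Ry(pitch) Rx(roll)).
In Python, from bench import robot gives the robot as it stands.
- The arm moves only by the tool servo_tool, never from a script. Its argument "moves" is a list of rows, each a list of 5 numbers: the shift along the tool's x, y, z in units of 25 mm (1.0 is 25 mm), then the turn about the tool's z in units of 6 degrees (1.0 is 6 degrees), then the closure, from 0 (fully open) to 1 (shut). In form: [[dx, dy, dz, yaw, gripper], ...]. A call has 1 to 10 rows; each row is the pose to reach, as a shift and turn from the pose commanded when the call began, along the tool's axes at that moment; what a row does not reach only later rows make up. A row lasts 1/12 s, in which the tool goes at most 41.7 mm and 7.16 degrees, less where a joint would pass 70% of its speed; a pose out of reach is approached as far as the arm can. A call with a gripper value outside its range is refused whole. The fingers move at their own pace and stop on an object; the grip force is fixed at half the most. Time passes only in rows, so rows that repeat a pose let the fingers close. It gives the time, the measured TCP pose, the force, the opening and the grip force at its end, in the units of the state.
- robot.get_obs(): the state, without advancing time (a new reading comes with each control period).
- robot.snapshot(name): name is "scene" or "top" or "wrist"; returns a dict with "image" (420x560x3 uint8, blue, green, red), "fx", "fy", "cx", "cy" (pixels), "k1" (the pictures are not rectified: a ray, as slopes to the right and down, at radius r is drawn at 1 + k1 r^2 times it, then the intrinsics apply), "eye" and "orientation" of the camera in the world; the wrist camera has in their place "T_tool_cam" (4x4, takes a point from camera to tool coordinates, whose origin is the TCP and whose axes are the flange's). Camera axes: x right, y down, z forward; pixel columns grow to the right and rows downward; lengths in m; the calibration is good to about 2 mm. A picture is of the moment at which its call begins: read the wrist's pose just before it. There is no depth.
- robot.close_job(): hands the job in; it is judged then, once.
The state is a dict: "time": time; "joint_positions": joint angles; "qvel": joint speeds; "joint_torque": joint torques, N m; "tool_pos": TCP position; "ee_rot": TCP orientation; "wrist_force": force on the tool from outside, world axes, zero at the start; "wrist_torque": the same for the moment, N m; "width": finger opening in m; "finger_force": force on a finger pad.
Only numpy, scipy, OpenCV 4.12 (cv2) and the standard library are available. Lean on these libraries where they do the work, as an engineer would, in place of code of your own. Each camera call takes 0.05 s, during which the arm holds its last target. There are 200 camera calls.

## Working session

There is one attempt and no reset: what is moved stays moved. The work goes in short steps, Python scripts to look and compute and a tool call to move; the robot and the scene stay as the last step left them, time stands still between calls to the robot, and variables do not carry over. Pictures are saved under pics/ and viewed, at most 14 in all, crops included, and the job is handed in when it is done.

Besides the shell and the picture viewer there is one more tool, called in YAML: its name, and indented under it one key for each argument. servo_tool: Moves the arm, as the interface text tells. Its arguments: {"type":"object","properties":{"moves":{"type":"array"}},"required":["moves"]}

```bash
ls; mkdir -p pics
python3 - <<'E'
from bench import robot
import cv2
print(robot.get_obs())
for n in("scene","top"):
    s=robot.snapshot(n); cv2.imwrite(f"pics/{n}0.png",s["image"]); print({k:v for k,v in s.items() if k!="image"})
E
```

```text
pics
{'time': 0.0, 'joint_positions': array([ 1.13889917e+00,  8.79254799e-02,  1.37225450e+00, -4.08649374e-05,
        1.68361448e+00, -1.03124821e-01]), 'qvel': array([ 0.00032793,  0.00031863,  0.00019893, -0.00236864, -0.00034524,
        0.00059678]), 'joint_torque': array([-8.44038223e-04, -3.40204668e+01, -3.02415490e+01,  7.15673924e-02,
        3.34680732e-02, -1.52638754e-04]), 'tool_pos': array([0.17737949, 0.52001895, 0.20432021]), 'ee_rot': array([-3.13939837e+00, -1.86258743e-04,  2.81281555e+00]), 'wrist_force': array([-0.05230101,  0.18775903, -0.07564482]), 'wrist_torque': array([-0.03219374, -0.02382708, -0.0137246 ]), 'finger_force': 0.0, 'width': 0.0941526088716629}
{'fx': 378.95522554521614, 'fy': 378.95522554521614, 'cx': 280.65199750089886, 'cy': 212.20106634837444, 'k1': -0.03977030033589867, 'eye': array([ 0.13714942, -0.55330169,  0.54622764]), 'orientation': array([-2.18867449,  0.02094838, -0.6742932 ])}
{'fx': 418.9379661091264, 'fy': 418.9379661091264, 'cx': 280.6624485814886, 'cy': 210.85660916033217, 'k1': -0.010221496615305874, 'eye': array([ 0.50426792, -0.01525073,  0.96794791]), 'orientation': array([-3.09544671,  0.00424143, -1.5510537 ])}
```

View pics/scene0.png

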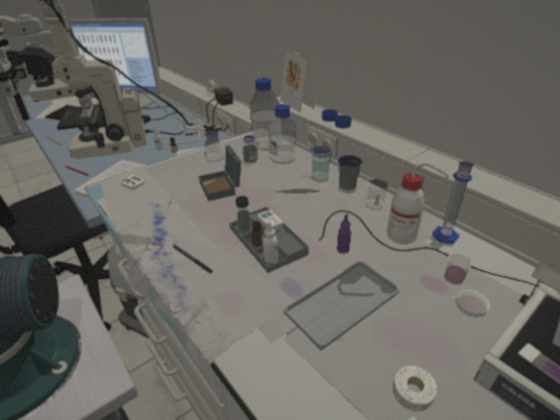

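View pics/top0.png

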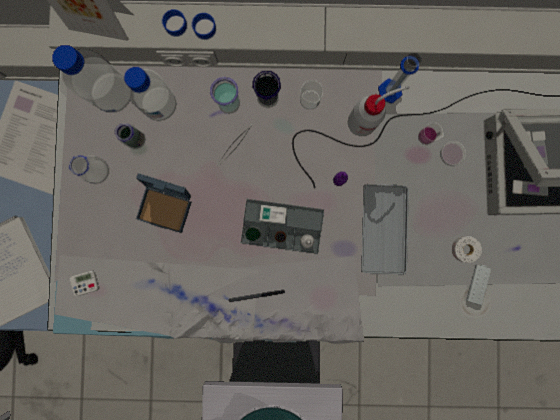

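The scene view shows the rack at centre (about 268,238) with dye, oil and dropper bottles left to right. The case is at the left (218,183) and the tray at the right (342,303). In the top view the rack is at (282,226), the case at (163,205) and the tray at (384,228). Something curved is in the tray near (382,205).

```bash
cat > h.py <<'E'
import numpy as np, cv2
from scipy.spatial.transform import Rotation as R
from bench import robot
def ray(s,uv,tool=None):
    uv=np.atleast_2d(np.float64(uv)); K=np.array([[s["fx"],0,s["cx"]],[0,s["fy"],s["cy"]],[0,0,1.]])
    n=cv2.undistortPoints(uv[:,None],K,np.array([s["k1"],0,0,0.]))[:,0]  # fixed-point inverse
    d=np.c_[n,np.ones(len(n))]
    if "eye" in s: e,M=s["eye"],R.from_euler("xyz",s["orientation"]).as_matrix()
    else:
        T=np.eye(4);T[:3,:3]=R.from_euler("xyz",tool["ee_rot"]).as_matrix();T[:3,3]=tool["tool_pos"];T=T@s["T_tool_cam"];e,M=T[:3,3],T[:3,:3]
    return e,d@M.T
def plane(s,uv,z,tool=None):
    e,d=ray(s,uv,tool); return e+d*((z-e[2])/d[:,2])[:,None]
E
python3 - <<'E'
import cv2
a=cv2.imread("pics/top0.png")[160:290,130:420]
cv2.imwrite("pics/topc.png",cv2.convertScaleAbs(cv2.resize(a,None,fx=2.75,fy=2.75,interpolation=2),alpha=1.6))
a=cv2.imread("pics/scene0.png")[130:350,180:410]
cv2.imwrite("pics/scenec.png",cv2.convertScaleAbs(cv2.resize(a,None,fx=2.7,fy=2.7,interpolation=2),alpha=1.6))
E
```

```text
(no output)
```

View pics/topc.png

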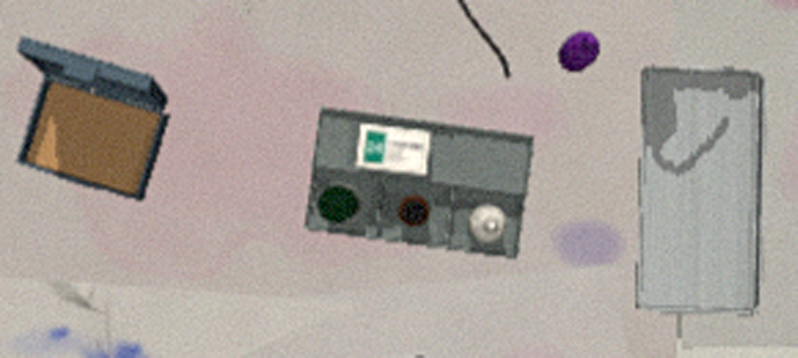

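View pics/scenec.png

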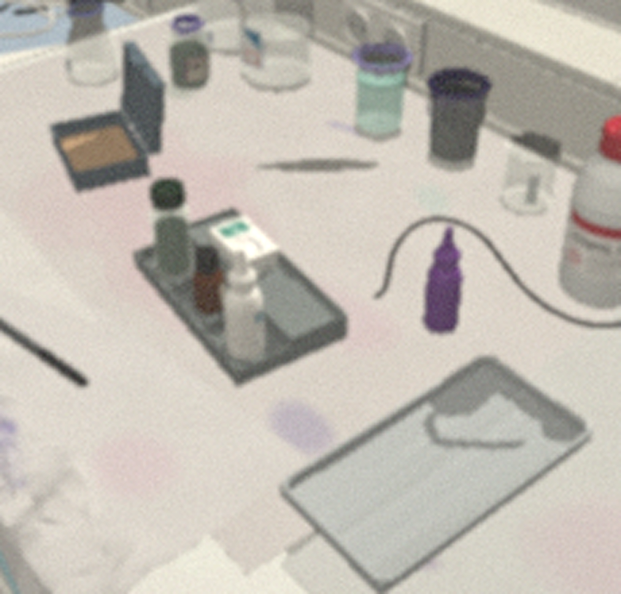

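The crops show the dye cap at (338,204), oil cap at (413,211), dropper tip at (489,227) and box top around (394,149) in the top crop. The tray rim corners are clear, and the mark inside it is only a reflection.

```bash
cat > m1.py <<'E'
from h import *
np.set_printoptions(precision=4,suppress=True)
s=robot.snapshot("top")
def P(name,pts,z): 
    p=plane(s,np.array(pts)/2.75+[130,160],z); print(name,p.round(4).tolist(),"mean",p.mean(0)); return p
def edges(p): print("  edges",np.linalg.norm(p-np.roll(p,-1,0),axis=1))
def yaw(a,b): v=b-a; return np.arctan2(v[1],v[0])
r=P("rack BL BR FR FL",[(320,108),(533,137),(518,258),(305,228)],.024); edges(r); print(yaw(r[1],r[0])-np.pi/2, yaw(r[2],r[3])-np.pi/2)
c=P("case FL FR BR",[(20,162),(143,200),(168,113)],.024); edges(c); print(yaw(c[1],c[0])-np.pi/2,yaw(c[1],c[2]))
t=P("tray",[(643,67),(762,72),(757,313),(637,308)],.017); edges(t); print(yaw(t[3],t[0]),yaw(t[2],t[1]))
b=P("box",[(362,124),(431,129),(426,175),(356,167)],.043); edges(b); print(yaw(b[1],b[0])-np.pi/2)
P("dye",[(338,204)],.088);P("oil",[(413,211)],.057);P("drop",[(489,225)],.098);P("purple",[(579,51)],.08)
P("lid free edge",[(22,40),(165,105)],.1)
# colour masks for the small things
im=s["image"].astype(int); B,G,Rr=im[...,0],im[...,1],im[...,2]
def blob(m,u0,v0,r=14):
    mm=np.zeros(m.shape,bool); mm[v0-r:v0+r,u0-r:u0+r]=m[v0-r:v0+r,u0-r:u0+r]
    n,l,st,ce=cv2.connectedComponentsWithStats(mm.astype(np.uint8)); i=1+st[1:,4].argmax(); return ce[i],st[i]
for n,m,u,v,z in [("dye",(im.sum(2)<120),253,234,.088),("oil",(im.sum(2)<120),280,237,.057),("drop",(im.sum(2)>420),308,241,.066),("box",(im.sum(2)>420),273,214,.043)]:
    ce,st=blob(m,u,v); print(n,ce,st,plane(s,ce,z)[0])
E
python3 m1.py
```

```text
rack BL BR FR FL [[0.5725, 0.0676, 0.024], [0.552, -0.1076, 0.024], [0.4529, -0.0969, 0.024], [0.4739, 0.0776, 0.024]] mean [ 0.5128 -0.0148  0.024 ]
  edges [0.1764 0.0997 0.1757 0.0991]
-0.11607726351744008 -0.11959365290492818
case FL FR BR [[0.5232, 0.3132, 0.024], [0.4941, 0.211, 0.024], [0.5659, 0.1925, 0.024]] mean [0.5277 0.2389 0.024 ]
  edges [0.1063 0.0741 0.128 ]
-0.2776265863149967 -0.2509534271815692
tray [[0.6122, -0.1986, 0.017], [0.61, -0.2972, 0.017], [0.4114, -0.2943, 0.017], [0.4136, -0.1958, 0.017]] mean [ 0.5118 -0.2464  0.017 ]
  edges [0.0986 0.1986 0.0985 0.1987]
-0.01402767351006834 -0.014560696403269159
box [[0.5588, 0.0318, 0.043], [0.5559, -0.0237, 0.043], [0.5188, -0.0204, 0.043], [0.5242, 0.0359, 0.043]] mean [0.5394 0.0059 0.043 ]
  edges [0.0556 0.0372 0.0566 0.0349]
-0.05294839900967485
dye [[0.4947, 0.0465, 0.088]] mean [0.4947 0.0465 0.088 ]
oil [[0.49, -0.0106, 0.057]] mean [ 0.49   -0.0106  0.057 ]
drop [[0.4813, -0.0683, 0.098]] mean [ 0.4813 -0.0683  0.098 ]
purple [[0.6165, -0.1368, 0.08]] mean [ 0.6165 -0.1368  0.08  ]
lid free edge [[0.6143, 0.2885, 0.1], [0.567, 0.1783, 0.1]] mean [0.5906 0.2334 0.1   ]
dye [252.5786 233.9245] [245 228  16  13 159] [0.4952 0.0472 0.088 ]
oil [279.823  236.0619] [273 231  14  11 113] [ 0.4915 -0.0098  0.057 ]
drop [310.  237.5] [310 237   1   2   2] [ 0.4898 -0.0748  0.066 ]
box [278.3706 214.5874] [270 207  16  16 143] [ 0.5385 -0.0056  0.043 ]
```

```bash
cat > go.py <<'E'
# usage: go.py x,y,z,ydeg ...  -> units from the measured pose; ydeg = heading of tool y from world +y, ccw deg
import sys
from h import *
o=robot.get_obs(); M=R.from_euler("xyz",o["ee_rot"]).as_matrix()
h=np.degrees(np.arctan2(-M[0,1],M[1,1]))
print("t %.2f tcp %s head %.1f w %.4f f %.1f F %s"%(o["time"],o["tool_pos"].round(4),h,o["width"],o["finger_force"],o["wrist_force"].round(1)))
for a in sys.argv[1:]:
    v=np.array([float(q) for q in a.split(",")])
    print(a,(M.T@(v[:3]-o["tool_pos"])/.025).round(2),round(-(v[3]-h)/6,2))
E
python3 go.py .4815,-.069,.2,-6.7
```

```text
t 0.15 tcp [0.1774 0.5202 0.2046] head -18.8 w 0.0940 f 0.0 F [-0.1  0.6 -0.8]
.4815,-.069,.2,-6.7 [-19.12 -18.38   0.21] -2.02
```

servo_tool:
  moves:
    - [-1,-1,0,-0.2,0]
    - [-2,-2,0,-0.4,0.4]
    - [-3,-3,0,-0.6,0.4]
    - [-4,-4,0,-0.9,0.4]
    - [-5,-5,0,-1.2,0.4]
    - [-6,-6,0,-1.5,0.4]
    - [-7,-7,0,-2,0.4]
    - [-8,-8,0,-2,0.4]
    - [-9,-9,0,-2,0.4]
    - [-10,-10,0,-2,0.4]

```text
time: 0.98
tool_pos: [0.3336, 0.2016, 0.2053]
ee_rot: [3.141, 0.0, 3.023]
wrist_force: [1.0, 0.1, -0.0]
width: 0.0561
finger_force: 0.0
```

```bash
python3 go.py .4815,-.069,.2,-6.7
```

```text
t 0.98 tcp [0.3336 0.2016 0.2053] head -6.8 w 0.0561 f 0.0 F [ 1.   0.1 -0. ]
.4815,-.069,.2,-6.7 [ -7.16 -10.05   0.21] -0.02
```

servo_tool:
  moves:
    - [-0.9,-1.2,0,0,0.4]
    - [-1.8,-2.5,0,0,0.4]
    - [-2.7,-3.8,0,0,0.4]
    - [-3.6,-5.1,0,0,0.4]
    - [-4.5,-6.3,0,0,0.4]
    - [-5.4,-7.5,0,0,0.4]
    - [-6.2,-8.7,0,0,0.4]
    - [-6.8,-9.6,0,0,0.4]
    - [-7,-9.9,0,0,0.4]
    - [-7,-9.9,0,0,0.4]

```text
time: 1.82
tool_pos: [0.478, -0.0649, 0.2046]
ee_rot: [3.141, -0.002, 3.019]
wrist_force: [-0.9, -0.7, 0.1]
width: 0.0565
finger_force: 0.0
```

```bash
python3 go.py .4815,-.069,.2,-6.7
python3 - <<'E'
from h import *
o=robot.get_obs(); s=robot.snapshot("wrist"); cv2.imwrite("pics/w1.png",cv2.convertScaleAbs(s["image"],alpha=1.5)); print(s["T_tool_cam"].round(3))
E
```

```text
t 1.82 tcp [ 0.478  -0.0649  0.2046] head -7.0 w 0.0565 f 0.0 F [-0.9 -0.7  0.1]
.4815,-.069,.2,-6.7 [-0.16 -0.15  0.18] -0.05
[[-0.001 -0.973 -0.23   0.066]
 [ 1.    -0.001 -0.001 -0.001]
 [ 0.    -0.23   0.973 -0.179]
 [ 0.     0.     0.     1.   ]]
```

View pics/w1.png

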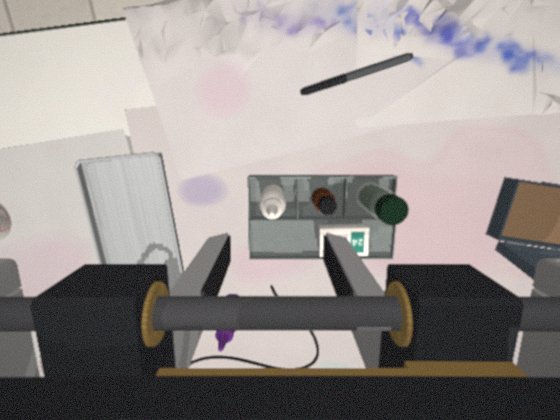

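The wrist view shows the rack corners at (248,176), (397,175), (393,259) and (248,258). The dye cap is at (391,209), the oil cap at (325,205) and the dropper at (272,203).

```bash
cat > m2.py <<'E'
from h import *
np.set_printoptions(precision=4,suppress=True)
o=robot.get_obs(); s=robot.snapshot("wrist")
for n,uv,z in [("FR",(248,176),.02),("FL",(397,175),.02),("BL",(394,259),.028),("BR",(248,258),.028),("dye",(391,209),.094),("oil",(325,205),.063),("dropshoulder",(272,206),.072),("trayFL?",(78,163),.017),("tray",(160,152),.017)]:
    print(n,plane(s,uv,z,o)[0])
t=robot.snapshot("top")
for n,uv,z in [("dye",(252.6,233.9),.094),("oil",(279.8,236.3),.063),("drop",(489/2.75+130,225/2.75+160),.104)]: print(n,plane(t,uv,z)[0])
a=s["image"][165:270,235:410]; cv2.imwrite("pics/w1c.png",cv2.convertScaleAbs(cv2.resize(a,None,fx=4.5,fy=4.5,interpolation=2),alpha=1.6))
E
python3 m2.py
```

```text
FR [ 0.4529 -0.0957  0.02  ]
FL [0.473  0.0783 0.02  ]
BL [0.5747 0.0683 0.028 ]
BR [ 0.5518 -0.1092  0.028 ]
dye [0.4927 0.044  0.094 ]
oil [ 0.4885 -0.0144  0.063 ]
dropshoulder [ 0.4808 -0.07    0.072 ]
trayFL? [ 0.4142 -0.2913  0.017 ]
tray [ 0.4131 -0.1938  0.017 ]
dye [0.4953 0.0468 0.094 ]
oil [ 0.491  -0.0098  0.063 ]
drop [ 0.4814 -0.0679  0.104 ]
```

View pics/w1c.png

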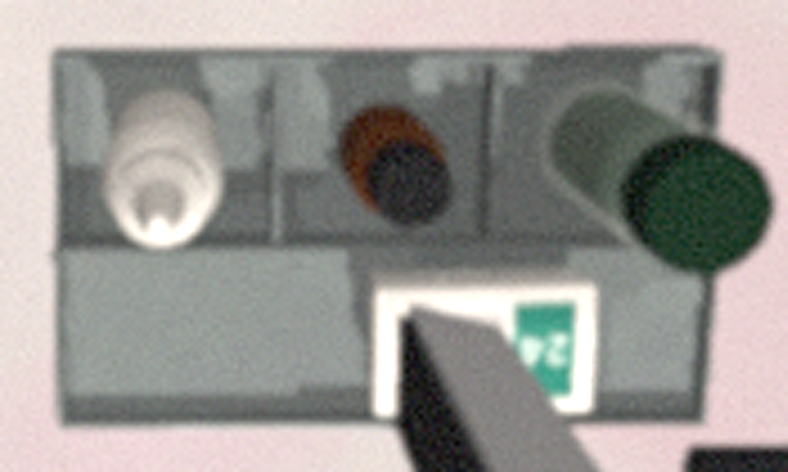

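The crop confirms the bottle order and the box position just behind the oil and dye bottles. It agrees with the top view to 2–3 mm. Next I grasp the dropper bottle.

servo_tool:
  moves:
    - [-0.15,-0.15,0.5,0,0.5]
    - [-0.15,-0.15,1.5,0,0.5]
    - [-0.15,-0.15,2.6,0,0.5]
    - [-0.15,-0.15,3.7,0,0.5]
    - [-0.15,-0.15,4.8,0,0.5]
    - [-0.15,-0.15,5.8,0,0.5]
    - [-0.15,-0.15,6.5,0,0.5]
    - [-0.15,-0.15,6.9,0,0.5]
    - [-0.15,-0.15,7.05,0,0.5]
    - [-0.15,-0.15,7.05,0,0.5]

```text
time: 2.8
tool_pos: [0.4806, -0.0665, 0.029]
ee_rot: [3.141, -0.001, 3.024]
wrist_force: [0.4, -0.3, 0.1]
width: 0.0469
finger_force: 0.0
```

servo_tool:
  moves:
    - [0,0,0,0,0.9]
    - [0,0,0,0,0.9]
    - [0,0,0,0,0.9]
    - [0,0,0,0,0.9]
    - [0,0,0,0,0.9]

```text
time: 3.22
tool_pos: [0.4822, -0.0678, 0.0307]
ee_rot: [-3.141, 0.003, 3.022]
wrist_force: [-0.3, 0.0, 5.1]
width: 0.0285
finger_force: 30.0
```

```bash
python3 go.py .4813,-.069,.128,-6.7 .45,-.246,.13,-.8
```

```text
t 3.22 tcp [ 0.4822 -0.0678  0.0307] head -6.8 w 0.0285 f 30.0 F [-0.3  0.   5.1]
.4813,-.069,.128,-6.7 [ 0.02 -0.05 -3.89] -0.02
.45,-.246,.13,-.8 [ 0.42 -7.23 -3.97] -1.01
```

servo_tool:
  moves:
    - [0,0,-0.3,0,0.9]
    - [0,0,-0.8,0,0.9]
    - [0,0,-1.6,0,0.9]
    - [0,0,-2.5,0,0.9]
    - [0,-0.3,-3.3,0,0.9]
    - [0,-1,-3.8,-0.2,0.9]
    - [0,-1.9,-4,-0.4,0.9]
    - [0.1,-2.8,-4,-0.6,0.9]
    - [0.2,-3.8,-4,-0.8,0.9]
    - [0.3,-4.8,-4,-1,0.9]

```text
time: 4.05
tool_pos: [0.459, -0.1867, 0.1297]
ee_rot: [3.142, 0.0, 3.128]
wrist_force: [0.1, 0.2, -0.4]
width: 0.0284
finger_force: 30.0
```

```bash
python3 go.py .45,-.246,.05,-.8 .45,-.246,.03,-.8
```

```text
t 4.05 tcp [ 0.459  -0.1867  0.1297] head -0.8 w 0.0284 f 30.0 F [ 0.1  0.2 -0.4]
.45,-.246,.05,-.8 [ 0.33 -2.38  3.19] 0.01
.45,-.246,.03,-.8 [ 0.33 -2.38  3.99] 0.01
```

servo_tool:
  moves:
    - [0.1,-0.8,0,0,0.9]
    - [0.3,-1.6,0.3,0,0.9]
    - [0.3,-2.1,0.9,0,0.9]
    - [0.3,-2.2,1.7,0,0.9]
    - [0.3,-2.2,2.5,0,0.9]
    - [0.3,-2.2,3.1,0,0.9]
    - [0.3,-2.2,3.5,0,0.9]
    - [0.3,-2.2,3.65,0,0.9]
    - [0.3,-2.2,3.65,0,0.9]

```text
time: 4.8
tool_pos: [0.4504, -0.2402, 0.0371]
ee_rot: [3.14, -0.002, 3.127]
wrist_force: [0.2, -0.9, -0.1]
width: 0.0282
finger_force: 30.0
```

```bash
python3 go.py .45,-.246,.03,-.8
```

```text
t 4.80 tcp [ 0.4504 -0.2402  0.0371] head -0.8 w 0.0282 f 30.0 F [ 0.2 -0.9 -0.1]
.45,-.246,.03,-.8 [ 0.01 -0.23  0.29] -0.01
```

servo_tool:
  moves:
    - [0,-0.2,0,0,0.9]
    - [0,-0.2,0.12,0,0.9]
    - [0,-0.2,0.22,0,0.9]
    - [0,-0.2,0.26,0,0.9]
    - [0,-0.2,0.26,0,0.9]

```text
time: 5.22
tool_pos: [0.4509, -0.2456, 0.0315]
ee_rot: [3.141, 0.0, 3.127]
wrist_force: [-0.4, -0.0, 0.5]
width: 0.0285
finger_force: 30.0
```

servo_tool:
  moves:
    - [0,0,0,0,0.75]
    - [0,0,0,0,0.65]
    - [0,0,0,0,0.5]
    - [0,0,-0.5,0,0.5]
    - [0,0,-1.5,0,0.5]
    - [0,0,-2.7,0,0.5]
    - [0,0,-4,0,0.5]
    - [0,0,-4.8,0,0.5]
    - [0,0,-5,0,0.5]
    - [0,0,-5,0,0.5]

```text
time: 6.05
tool_pos: [0.452, -0.2463, 0.1585]
ee_rot: [-3.139, 0.004, 3.127]
wrist_force: [0.4, 0.1, 0.3]
width: 0.0471
finger_force: 0.0
```

```bash
python3 go.py .4895,-.0115,.15,-6.7 .4895,-.0115,.027,-6.7
```

```text
t 6.05 tcp [ 0.452  -0.2463  0.1585] head -0.8 w 0.0471 f 0.0 F [0.4 0.1 0.3]
.4895,-.0115,.15,-6.7 [-1.36  9.41  0.32] 0.98
.4895,-.0115,.027,-6.7 [-1.34  9.43  5.24] 0.98
```

servo_tool:
  moves:
    - [-0.1,0.6,0,0,0.55]
    - [-0.2,1.8,0,0.2,0.55]
    - [-0.4,3.2,0,0.4,0.55]
    - [-0.6,4.7,0,0.6,0.55]
    - [-0.8,6.2,0,0.8,0.55]
    - [-1,7.5,0,1,0.55]
    - [-1.2,8.6,0,1,0.55]
    - [-1.35,9.3,0.3,1,0.55]
    - [-1.35,9.4,0.8,1,0.55]
    - [-1.35,9.4,1,1,0.55]

```text
time: 6.88
tool_pos: [0.486, -0.0094, 0.1274]
ee_rot: [3.141, -0.007, 3.025]
wrist_force: [-0.8, 0.1, -0.5]
width: 0.042
finger_force: 0.0
```

```bash
python3 go.py .4895,-.0115,.027,-6.7
```

```text
t 6.88 tcp [ 0.486  -0.0094  0.1274] head -6.7 w 0.0420 f 0.0 F [-0.8  0.1 -0.5]
.4895,-.0115,.027,-6.7 [-0.17 -0.07  4.02] 0.0
```

servo_tool:
  moves:
    - [-0.05,-0.05,0.3,0,0.55]
    - [-0.05,-0.05,1,0,0.55]
    - [-0.05,-0.05,2,0,0.55]
    - [-0.05,-0.05,3,0,0.55]
    - [-0.05,-0.05,3.6,0,0.55]
    - [-0.05,-0.05,3.9,0,0.55]
    - [-0.05,-0.05,3.9,0,0.55]
    - [-0.05,-0.05,3.9,0,0.55]

```text
time: 7.55
tool_pos: [0.4892, -0.0131, 0.0338]
ee_rot: [3.142, -0.0, 3.021]
wrist_force: [-0.5, 0.1, 0.8]
width: 0.0421
finger_force: 0.0
```

```bash
python3 go.py .4895,-.0115,.026,-6.7
```

```text
t 7.55 tcp [ 0.4892 -0.0131  0.0338] head -6.9 w 0.0421 f 0.0 F [-0.5  0.1  0.8]
.4895,-.0115,.026,-6.7 [-0.    0.07  0.31] -0.03
```

servo_tool:
  moves:
    - [0,0.05,0.15,0,0.55]
    - [0,0.05,0.3,0,0.55]
    - [0,0.05,0.3,0,0.75]
    - [0,0.05,0.3,0,0.9]
    - [0,0.05,0.3,0,0.9]
    - [0,0.05,0.3,0,0.9]
    - [0,0.05,0.3,0,0.9]
    - [0,0.05,0.3,0,0.9]

```text
time: 8.22
tool_pos: [0.4897, -0.0113, 0.0269]
ee_rot: [3.141, 0.001, 3.022]
wrist_force: [0.8, 0.6, 0.8]
width: 0.0243
finger_force: 30.0
```

```bash
python3 go.py .4895,-.0115,.15,-6.7 .51,-.246,.15,-.8
```

```text
t 8.22 tcp [ 0.4897 -0.0113  0.0269] head -6.8 w 0.0243 f 30.0 F [0.8 0.6 0.8]
.4895,-.0115,.15,-6.7 [ 0.   -0.01 -4.92] -0.02
.51,-.246,.15,-.8 [-1.93 -9.22 -4.92] -1.01
```

servo_tool:
  moves:
    - [0,0,-0.3,0,0.9]
    - [0,0,-0.9,0,0.9]
    - [0,0,-1.8,0,0.9]
    - [0,0,-2.7,0,0.9]
    - [0,-0.3,-3.5,0,0.9]
    - [-0.2,-1,-4,-0.2,0.9]
    - [-0.4,-2,-4.2,-0.4,0.9]
    - [-0.6,-3.1,-4.2,-0.6,0.9]
    - [-0.8,-4.3,-4.2,-0.8,0.9]
    - [-1,-5.5,-4.2,-1,0.9]

```text
time: 9.05
tool_pos: [0.4979, -0.152, 0.1323]
ee_rot: [-3.141, 0.001, 3.129]
wrist_force: [0.3, -0.9, -0.7]
width: 0.0244
finger_force: 30.0
```

```bash
python3 go.py .51,-.246,.026,-.8
```

```text
t 9.05 tcp [ 0.4979 -0.152   0.1323] head -0.7 w 0.0244 f 30.0 F [ 0.3 -0.9 -0.7]
.51,-.246,.026,-.8 [-0.53 -3.75  4.25] 0.01
```

servo_tool:
  moves:
    - [-0.2,-1.2,0,0,0.9]
    - [-0.4,-2.3,0,0,0.9]
    - [-0.5,-3.2,0.3,0,0.9]
    - [-0.5,-3.6,0.9,0,0.9]
    - [-0.5,-3.65,1.7,0,0.9]
    - [-0.5,-3.65,2.6,0,0.9]
    - [-0.5,-3.65,3.4,0,0.9]
    - [-0.5,-3.65,3.8,0,0.9]
    - [-0.5,-3.65,3.9,0,0.9]
    - [-0.5,-3.65,3.9,0,0.9]

```text
time: 9.88
tool_pos: [0.5087, -0.242, 0.0336]
ee_rot: [3.141, -0.001, 3.127]
wrist_force: [1.0, -0.6, -1.1]
width: 0.0246
finger_force: 30.0
```

```bash
python3 go.py .51,-.246,.026,-.8
```

```text
t 9.88 tcp [ 0.5087 -0.242   0.0336] head -0.8 w 0.0246 f 30.0 F [ 1.  -0.6 -1.1]
.51,-.246,.026,-.8 [-0.06 -0.16  0.3 ] -0.01
```

servo_tool:
  moves:
    - [0,-0.15,0.1,0,0.9]
    - [0,-0.15,0.2,0,0.9]
    - [0,-0.15,0.27,0,0.9]
    - [0,-0.15,0.27,0,0.9]
    - [0,-0.15,0.27,0,0.75]
    - [0,-0.15,0.27,0,0.6]
    - [0,-0.15,0.27,0,0.45]
    - [0,-0.15,0.27,0,0.45]

```text
time: 10.55
tool_pos: [0.5091, -0.246, 0.0275]
ee_rot: [-3.141, 0.0, 3.127]
wrist_force: [-0.0, 0.8, 0.3]
width: 0.0409
finger_force: 0.0
```

servo_tool:
  moves:
    - [0,0,-0.3,0,0.45]
    - [0,0,-1,0,0.45]
    - [0,0,-2,0,0.45]
    - [0,0,-3.2,0,0.45]
    - [0,0,-4.4,0,0.45]
    - [0,0,-5,0,0.45]
    - [0,0,-5.2,0,0.45]
    - [0,0,-5.2,0,0.45]

```text
time: 11.22
tool_pos: [0.5098, -0.2465, 0.1596]
ee_rot: [-3.139, 0.004, 3.127]
wrist_force: [0.1, -0.2, -0.7]
width: 0.0517
finger_force: 0.0
```

```bash
python3 go.py .494,.0455,.155,-6.7 .494,.0455,.03,-6.7
```

```text
t 11.22 tcp [ 0.5098 -0.2465  0.1596] head -0.8 w 0.0517 f 0.0 F [ 0.1 -0.2 -0.7]
.494,.0455,.155,-6.7 [ 0.8  11.67  0.16] 0.98
.494,.0455,.03,-6.7 [ 0.82 11.68  5.16] 0.98
```

servo_tool:
  moves:
    - [0,0.8,0,0,0.45]
    - [0.1,2.1,0,0.2,0.45]
    - [0.2,3.6,0,0.4,0.45]
    - [0.3,5.1,0,0.6,0.45]
    - [0.4,6.6,0,0.8,0.45]
    - [0.5,8.1,0,1,0.45]
    - [0.6,9.6,0,1,0.45]
    - [0.7,10.8,0,1,0.45]
    - [0.8,11.5,0,1,0.45]
    - [0.8,11.65,0,1,0.45]

```text
time: 12.05
tool_pos: [0.4914, 0.0484, 0.1551]
ee_rot: [3.141, -0.004, 3.026]
wrist_force: [-0.5, 0.5, 0.5]
width: 0.0518
finger_force: 0.0
```

```bash
python3 go.py .494,.0455,.03,-6.7
```

```text
t 12.05 tcp [0.4914 0.0484 0.1551] head -6.6 w 0.0518 f 0.0 F [-0.5  0.5  0.5]
.494,.0455,.03,-6.7 [-0.14 -0.11  5.  ] 0.02
```

servo_tool:
  moves:
    - [-0.05,-0.05,0.3,0,0.45]
    - [-0.05,-0.05,1,0,0.45]
    - [-0.05,-0.05,2,0,0.45]
    - [-0.05,-0.05,3,0,0.45]
    - [-0.05,-0.05,4,0,0.45]
    - [-0.05,-0.05,4.6,0,0.45]
    - [-0.05,-0.05,4.9,0,0.45]
    - [-0.05,-0.05,4.9,0,0.45]
    - [-0.05,-0.05,4.9,0,0.45]

```text
time: 12.8
tool_pos: [0.4942, 0.0431, 0.0343]
ee_rot: [-3.141, -0.001, 3.021]
wrist_force: [0.6, -0.8, 0.7]
width: 0.0515
finger_force: 0.0
```

servo_tool:
  moves:
    - [0,0,0,0,0.6]
    - [0,0,0,0,0.75]
    - [0,0,0,0,0.9]
    - [0,0,0,0,0.9]
    - [0,0,0,0,0.9]
    - [0,0,0,0,0.9]

```text
time: 13.3
tool_pos: [0.4955, 0.0446, 0.0362]
ee_rot: [3.14, 0.003, 3.022]
wrist_force: [0.4, 2.1, 5.4]
width: 0.0327
finger_force: 30.0
```

```bash
python3 go.py .494,.0455,.14,-6.7 .57,-.246,.14,-.8
```

```text
t 13.30 tcp [0.4955 0.0446 0.0362] head -6.8 w 0.0327 f 30.0 F [0.4 2.1 5.4]
.494,.0455,.14,-6.7 [ 0.05  0.03 -4.15] -0.02
.57,-.246,.14,-.8 [ -4.35 -11.18  -4.15] -1.0
```

servo_tool:
  moves:
    - [0,0,-0.3,0,0.9]
    - [0,0,-0.9,0,0.9]
    - [0,0,-1.8,0,0.9]
    - [0,0,-2.8,0,0.9]
    - [-0.1,-0.3,-3.7,0,0.9]
    - [-0.4,-1,-4.2,-0.2,0.9]
    - [-0.8,-2,-4.4,-0.4,0.9]
    - [-1.2,-3.1,-4.4,-0.6,0.9]
    - [-1.6,-4.2,-4.4,-0.8,0.9]
    - [-2,-5.3,-4.4,-1,0.9]

```text
time: 14.13
tool_pos: [0.5274, -0.0948, 0.1442]
ee_rot: [-3.141, -0.002, 3.128]
wrist_force: [-0.4, 1.2, -2.0]
width: 0.0329
finger_force: 30.0
```

```bash
python3 go.py .57,-.246,.035,-.8
```

```text
t 14.13 tcp [ 0.5274 -0.0948  0.1442] head -0.8 w 0.0329 f 30.0 F [-0.4  1.2 -2. ]
.57,-.246,.035,-.8 [-1.79 -6.02  4.37] 0.01
```

servo_tool:
  moves:
    - [-0.4,-1.2,0,0,0.9]
    - [-0.8,-2.4,0,0,0.9]
    - [-1.2,-3.6,0,0,0.9]
    - [-1.5,-4.7,0,0,0.9]
    - [-1.75,-5.5,0.3,0,0.9]
    - [-1.75,-5.85,0.9,0,0.9]
    - [-1.75,-5.9,1.7,0,0.9]
    - [-1.75,-5.9,2.5,0,0.9]
    - [-1.75,-5.9,3.2,0,0.9]
    - [-1.75,-5.9,3.6,0,0.9]

```text
time: 14.97
tool_pos: [0.5672, -0.2409, 0.0508]
ee_rot: [3.139, -0.007, 3.127]
wrist_force: [0.1, 0.5, -2.4]
width: 0.0325
finger_force: 30.0
```

```bash
python3 go.py .57,-.246,.035,-.8
```

```text
t 14.97 tcp [ 0.5672 -0.2409  0.0508] head -0.9 w 0.0325 f 30.0 F [ 0.1  0.5 -2.4]
.57,-.246,.035,-.8 [-0.12 -0.2   0.63] -0.01
```

servo_tool:
  moves:
    - [0,-0.1,0.1,0,0.9]
    - [0,-0.1,0.25,0,0.9]
    - [0,-0.1,0.35,0,0.9]
    - [0,-0.1,0.35,0,0.9]

```text
time: 15.3
tool_pos: [0.57, -0.2442, 0.0466]
ee_rot: [-3.141, 0.001, 3.127]
wrist_force: [-0.1, 0.3, -1.8]
width: 0.0325
finger_force: 30.0
```

```bash
python3 go.py .57,-.246,.035,-.8
```

```text
t 15.30 tcp [ 0.57   -0.2442  0.0466] head -0.8 w 0.0325 f 30.0 F [-0.1  0.3 -1.8]
.57,-.246,.035,-.8 [ 0.   -0.07  0.46] -0.01
```

servo_tool:
  moves:
    - [0,0,0.15,0,0.9]
    - [0,0,0.3,0,0.9]
    - [0,0,0.4,0,0.9]
    - [0,0,0.4,0,0.9]
    - [0,0,0.4,0,0.9]

```text
time: 15.72
tool_pos: [0.5696, -0.2439, 0.0358]
ee_rot: [3.141, -0.0, 3.127]
wrist_force: [0.1, -0.0, -0.9]
width: 0.0328
finger_force: 30.0
```

```bash
python3 go.py .57,-.246,.035,-.8
```

```text
t 15.72 tcp [ 0.5696 -0.2439  0.0358] head -0.8 w 0.0328 f 30.0 F [ 0.1 -0.  -0.9]
.57,-.246,.035,-.8 [-0.02 -0.08  0.03] -0.01
```

servo_tool:
  moves:
    - [0,0,0.06,0,0.9]
    - [0,0,0.06,0,0.9]
    - [0,0,0.06,0,0.7]
    - [0,0,0.06,0,0.55]
    - [0,0,0.06,0,0.4]
    - [0,0,0.06,0,0.4]
    - [0,0,-0.4,0,0.4]
    - [0,0,-1.3,0,0.4]
    - [0,0,-2.6,0,0.4]
    - [0,0,-4,0,0.4]

```text
time: 16.55
tool_pos: [0.5687, -0.2435, 0.1361]
ee_rot: [3.14, -0.003, 3.127]
wrist_force: [0.4, -0.0, 0.3]
width: 0.0564
finger_force: 0.0
```

```bash
python3 go.py .538,.005,.16,-4.9
python3 - <<'E'
from h import *
for n in("top","scene"):
    s=robot.snapshot(n); cv2.imwrite(f"pics/{n}1.png",s["image"])
a=cv2.imread("pics/top1.png")[160:290,130:420]
cv2.imwrite("pics/top1c.png",cv2.convertScaleAbs(cv2.resize(a,None,fx=2.75,fy=2.75,interpolation=2),alpha=1.6))
E
```

```text
t 16.55 tcp [ 0.5687 -0.2435  0.1361] head -0.8 w 0.0564 f 0.0 F [ 0.4 -0.   0.3]
.538,.005,.16,-4.9 [ 1.38  9.92 -0.94] 0.68
```

View pics/top1c.png

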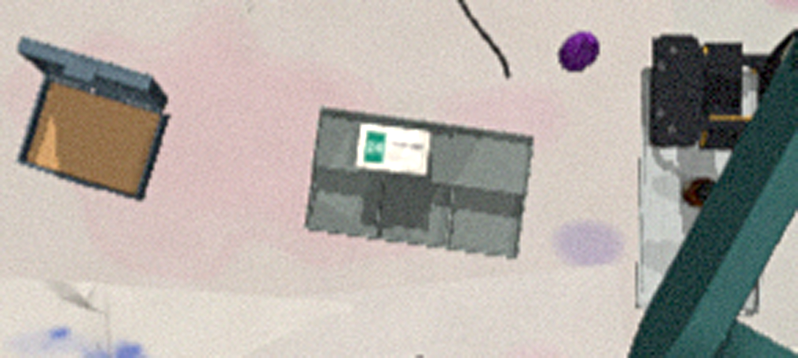

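The rack bays are empty, the box is unmoved at crop (394,149), and the bottles are in the tray, partly hidden by the arm. Now the box.

servo_tool:
  moves:
    - [0,0.3,-0.5,0,0.2]
    - [0.1,1.2,-0.9,0.2,0.2]
    - [0.3,2.5,-1,0.4,0.2]
    - [0.5,4,-1,0.6,0.2]
    - [0.7,5.5,-1,0.7,0.2]
    - [0.9,6.9,-1,0.7,0.2]
    - [1.1,8.2,-1,0.7,0.2]
    - [1.3,9.3,-1,0.7,0.2]
    - [1.4,9.8,-1,0.7,0.2]
    - [1.4,9.9,-1,0.7,0.2]

```text
time: 17.48
tool_pos: [0.5374, 0.0064, 0.1608]
ee_rot: [3.141, -0.001, 3.057]
wrist_force: [0.2, -0.6, -0.3]
width: 0.0752
finger_force: 0.0
```

```bash
cat > box.py <<'E'
from h import *
o=robot.get_obs(); s=robot.snapshot("wrist"); im=s["image"]
hsv=cv2.cvtColor(im,cv2.COLOR_BGR2HSV)
m=((hsv[...,2]>130)&(hsv[...,1]<60)|((hsv[...,0]>70)&(hsv[...,0]<95)&(hsv[...,1]>110))).astype(np.uint8)
e,d=None,None
cv2.imwrite("pics/w2.png",cv2.convertScaleAbs(im,alpha=1.5)); cv2.imwrite("pics/w2m.png",m*255)
E
python3 box.py; python3 go.py .538,.005,.1,-4.9
```

```text
t 17.53 tcp [0.5379 0.0051 0.1608] head -4.9 w 0.0751 f 0.0 F [ 0.6 -0.2  0.7]
.538,.005,.1,-4.9 [-0.01 -0.    2.43] -0.0
```

View pics/w2.png

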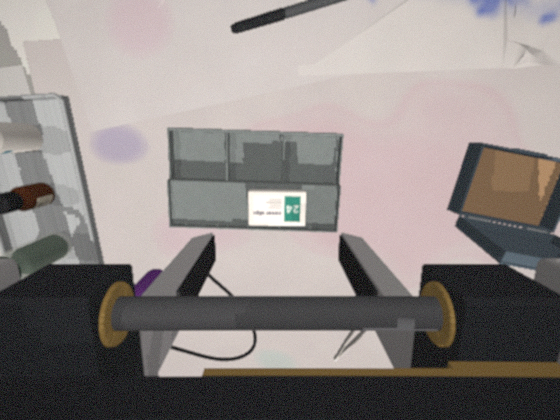

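The wrist view shows the box at (248–306, 191–227), square with the tool, with its front edge against the bay walls. The three bottles stand upright in the tray at the left. Next I measure the box.

```bash
cat > box2.py <<'E'
from h import *
o=robot.get_obs(); s=robot.snapshot("wrist"); im=s["image"].astype(int)
roi=np.zeros(im.shape[:2],bool); roi[183:229,238:318]=1
g=im.sum(2)
print("levels box/rack",g[198,252],g[205,220])
m=((g>(g[195:200,250:260].mean()+g[205,215:230].mean())/2)|((im[...,1]-im[...,2])>25))&roi
n,l,st,ce=cv2.connectedComponentsWithStats(m.astype(np.uint8)); i=1+st[1:,4].argmax(); print(st[i])
c=cv2.convexHull(np.argwhere(l==i)[:,::-1].astype(np.float32)); 
w=plane(s,c[:,0],.043,o)[:,:2]; r=cv2.minAreaRect(w.astype(np.float32)*1000); print(r)
E
python3 box2.py
```

```text
levels box/rack 506 281
[ 250  191   57   34 1823]
((540.3560791015625, 4.740510940551758), (55.61955642700195, 33.32332992553711), 85.06685638427734)
```

servo_tool:
  moves:
    - [-0.1,0,0.4,0,0.2]
    - [-0.1,0,1.2,0,0.2]
    - [-0.1,0,2.2,0,0.2]
    - [-0.1,0,3.2,0,0.2]
    - [-0.1,0,4.1,0,0.2]
    - [-0.1,0,4.8,0,0.2]
    - [-0.1,0,5.1,0,0.2]
    - [-0.1,0,5.1,0,0.2]
    - [-0.1,0,5.1,0,0.2]
    - [-0.1,0,5.1,0,0.2]

```text
time: 18.42
tool_pos: [0.542, 0.003, 0.0348]
ee_rot: [-3.142, 0.002, 3.053]
wrist_force: [0.1, 0.3, -0.3]
width: 0.0752
finger_force: 0.0
```

```bash
python3 go.py .5404,.0047,.0255,-4.9
```

```text
t 18.42 tcp [0.542  0.003  0.0348] head -5.1 w 0.0752 f 0.0 F [ 0.1  0.3 -0.3]
.5404,.0047,.0255,-4.9 [0.07 0.06 0.37] -0.03
```

servo_tool:
  moves:
    - [0.05,0.05,0.2,0,0.2]
    - [0.05,0.05,0.35,0,0.2]
    - [0.05,0.05,0.35,0,0.3]
    - [0.05,0.05,0.35,0,0.4]
    - [0.05,0.05,0.35,0,0.5]
    - [0.05,0.05,0.35,0,0.5]
    - [0.05,0.05,0.35,0,0.5]
    - [0.05,0.05,0.35,0,0.5]

```text
time: 19.08
tool_pos: [0.5398, 0.0052, 0.0249]
ee_rot: [3.141, 0.0, 3.054]
wrist_force: [-1.2, 1.2, 0.5]
width: 0.0567
finger_force: 30.0
```

```bash
python3 go.py .5404,.0047,.12,-4.9 .54,.254,.12,-15.2
```

```text
t 19.08 tcp [0.5398 0.0052 0.0249] head -5.0 w 0.0567 f 30.0 F [-1.2  1.2  0.5]
.5404,.0047,.12,-4.9 [-0.03 -0.02 -3.8 ] -0.02
.54,.254,.12,-15.2 [ 0.86  9.91 -3.8 ] 1.7
```

servo_tool:
  moves:
    - [0,0,-0.3,0,0.5]
    - [0,0,-0.9,0,0.5]
    - [0,0,-1.8,0,0.5]
    - [0,0.2,-2.8,0,0.5]
    - [0.1,0.8,-3.6,0.3,0.5]
    - [0.2,1.9,-4,0.6,0.5]
    - [0.4,3.2,-4,0.9,0.5]
    - [0.5,4.5,-4,1.2,0.5]
    - [0.6,5.8,-4,1.5,0.5]
    - [0.8,7.1,-4,1.7,0.5]

```text
time: 19.92
tool_pos: [0.5356, 0.185, 0.1256]
ee_rot: [3.141, 0.001, 2.874]
wrist_force: [1.1, 0.0, 0.5]
width: 0.0566
finger_force: 30.0
```

```bash
python3 go.py .538,.2545,.12,-15.5
```

```text
t 19.92 tcp [0.5356 0.185  0.1256] head -15.3 w 0.0566 f 30.0 F [1.1 0.  0.5]
.538,.2545,.12,-15.5 [0.64 2.71 0.22] 0.03
```

servo_tool:
  moves:
    - [0.2,0.8,0,0,0.5]
    - [0.4,1.6,0.1,0,0.5]
    - [0.6,2.3,0.2,0,0.5]
    - [0.65,2.5,0.2,0,0.5]
    - [0.65,2.5,0.2,0,0.5]
    - [0.65,2.5,0.2,0,0.5]

```text
time: 20.42
tool_pos: [0.5362, 0.2477, 0.12]
ee_rot: [-3.141, 0.0, 2.876]
wrist_force: [0.8, -0.2, -1.0]
width: 0.0568
finger_force: 30.0
```

```bash
python3 go.py .538,.2545,.06,-15.5
python3 - <<'E'
from h import *
o=robot.get_obs(); s=robot.snapshot("wrist"); cv2.imwrite("pics/w3.png",cv2.convertScaleAbs(s["image"],alpha=1.5))
E
```

```text
t 20.42 tcp [0.5362 0.2477 0.12  ] head -15.2 w 0.0568 f 30.0 F [ 0.8 -0.2 -1. ]
.538,.2545,.06,-15.5 [0.   0.28 2.4 ] 0.05
```

View pics/w3.png

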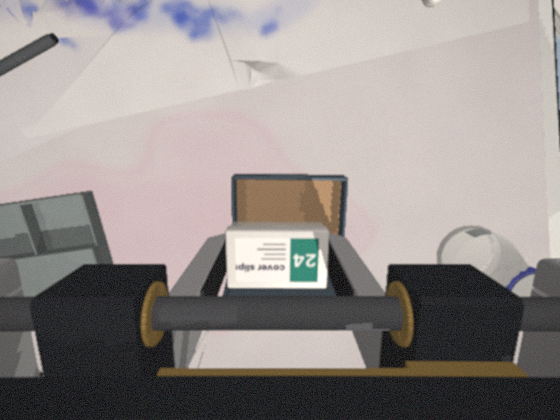

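The box is held level above the open case. The case's front rim corners are at (234,175) and (347,177).

Run:
```python
from h import *
o=robot.get_obs(); s=robot.snapshot("wrist")
p=plane(s,[(233,175),(348,177)],.024,o); a=p[1]-p[0]; print(p,np.linalg.norm(a),np.degrees(np.arctan2(-a[0],a[1])))
m=p.mean(0)[:2]; y=a[:2]/np.linalg.norm(a); x=np.array([y[1],-y[0]]); print("centre",m+.038*x, "tgt",m+.031*x)
```

```text
[[0.49476809 0.21696788 0.024     ]
 [0.52351448 0.31519395 0.024     ]] 0.1023460579736576 -16.312396485165117
centre [0.54561158 0.25540769] tgt [0.53889337 0.25737381]
```

servo_tool:
  moves:
    - [0,0.15,0.2,0.08,0.5]
    - [0,0.3,0.7,0.08,0.5]
    - [0,0.35,1.4,0.08,0.5]
    - [0,0.35,2.2,0.08,0.5]
    - [0,0.35,2.9,0.08,0.5]
    - [0,0.35,3.3,0.08,0.5]
    - [0,0.35,3.3,0.08,0.5]
    - [0,0.35,3.3,0.08,0.5]

```text
time: 21.18
tool_pos: [0.5379, 0.2564, 0.0363]
ee_rot: [-3.141, -0.002, 2.867]
wrist_force: [0.2, -0.2, 0.4]
width: 0.0567
finger_force: 30.0
```

```bash
python3 go.py .5385,.2555,.0085,-15.7
```

```text
t 21.18 tcp [0.5379 0.2564 0.0363] head -15.7 w 0.0567 f 30.0 F [ 0.2 -0.2  0.4]
.5385,.2555,.0085,-15.7 [-0.03 -0.03  1.11] -0.01
```

servo_tool:
  moves:
    - [0,0,0.2,0,0.5]
    - [0,0,0.5,0,0.5]
    - [0,0,0.8,0,0.5]
    - [0,0,1,0,0.5]
    - [0,0,1.05,0,0.5]
    - [0,0,1.05,0,0.5]
    - [0,0,1.05,0,0.5]

```text
time: 21.77
tool_pos: [0.5384, 0.2567, 0.011]
ee_rot: [3.142, 0.0, 2.867]
wrist_force: [0.4, -0.9, -0.7]
width: 0.0569
finger_force: 30.0
```

```bash
python3 go.py .5385,.2555,.0085,-15.7
```

```text
t 21.77 tcp [0.5384 0.2567 0.011 ] head -15.7 w 0.0569 f 30.0 F [ 0.4 -0.9 -0.7]
.5385,.2555,.0085,-15.7 [-0.02 -0.05  0.1 ] -0.0
```

servo_tool:
  moves:
    - [0,-0.03,0.06,0,0.5]
    - [0,-0.03,0.1,0,0.5]
    - [0,-0.03,0.1,0,0.45]
    - [0,-0.03,0.1,0,0.36]
    - [0,-0.03,0.1,0,0.33]
    - [0,-0.03,0.1,0,0.33]
    - [0,-0.03,-0.2,0,0.33]
    - [0,-0.03,-0.8,0,0.33]
    - [0,-0.03,-1.7,0,0.33]
    - [0,-0.03,-2.8,0,0.33]

```text
time: 22.6
tool_pos: [0.5369, 0.2555, 0.0805]
ee_rot: [-3.139, -0.003, 2.867]
wrist_force: [0.7, -0.6, -0.4]
width: 0.0629
finger_force: 0.0
```

```bash
python3 go.py .50,.266,.2,-15.7 .66,.222,.2,-15.7
python3 - <<'E'
from h import *
o=robot.get_obs(); s=robot.snapshot("wrist"); cv2.imwrite("pics/w4.png",cv2.convertScaleAbs(s["image"],alpha=1.5))
p=plane(s,[(233,175),(348,177)],.024,o)
E
```

```text
t 22.60 tcp [0.5369 0.2555 0.0805] head -15.7 w 0.0629 f 0.0 F [ 0.7 -0.6 -0.4]
.50,.266,.2,-15.7 [ 1.55 -0.01 -4.78] -0.0
.66,.222,.2,-15.7 [-5.09  0.03 -4.8 ] -0.0
```

servo_tool:
  moves:
    - [0,0,-0.8,0,0.5]
    - [0,0,-2,0,0.7]
    - [0,0,-3.4,0,1]
    - [-0.3,0,-4.4,0,1]
    - [-1.2,0,-4.8,0,1]
    - [-2.4,0,-4.8,0,1]
    - [-3.4,0,-4.8,0,1]
    - [-4,0,-4.8,0,1]
    - [-4.2,0,-4.8,0,1]
    - [-4.2,0,-4.8,0,1]

```text
time: 23.48
tool_pos: [0.64, 0.2269, 0.2005]
ee_rot: [-3.141, -0.0, 2.866]
wrist_force: [0.1, -0.3, -0.2]
width: 0.0014
finger_force: 0.0
```

```bash
python3 go.py .642,.227,.08,-15.7
python3 - <<'E'
from h import *
s=robot.snapshot("scene"); a=s["image"][100:300,150:420]
cv2.imwrite("pics/s2.png",cv2.convertScaleAbs(cv2.resize(a,None,fx=2.9,fy=2.9,interpolation=2),alpha=1.6))
E
```

```text
t 23.48 tcp [0.64   0.2269 0.2005] head -15.8 w 0.0014 f 0.0 F [ 0.1 -0.3 -0.2]
.642,.227,.08,-15.7 [-0.08  0.03  4.82] -0.01
```

View pics/s2.png

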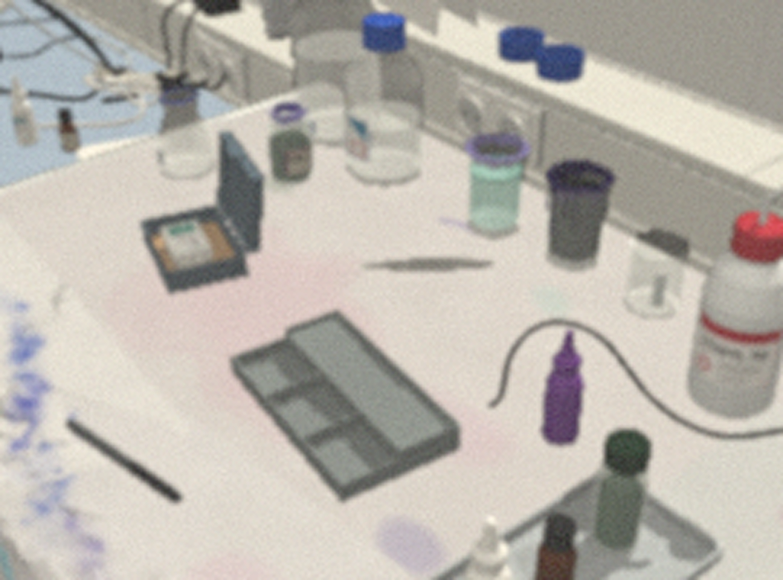

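The box lies flat in the case at crop (190,240), the lid is upright behind it, and the bottles stand upright in the tray. Next I close the lid.

servo_tool:
  moves:
    - [0,0,0.4,0,1]
    - [0,0,1.2,0,1]
    - [0,0,2.2,0,1]
    - [0,0,3.2,0,1]
    - [0,0,4.1,0,1]
    - [0,0,4.7,0,1]
    - [0,0,5,0,1]
    - [0,0,5,0,1]
    - [0,0,5,0,1]

```text
time: 24.28
tool_pos: [0.6388, 0.228, 0.0764]
ee_rot: [3.141, 0.0, 2.868]
wrist_force: [-0.1, -0.3, 0.0]
width: 0.0005
finger_force: 0.0
```

```bash
cat > lid.py <<'E'
from h import *
o=robot.get_obs(); p=o["tool_pos"]; a=np.radians(-15.7); c=np.array([.5453,.2535]); d=p[:2]-c
print("case x %.4f y %.4f z %.4f"%(d@[np.cos(a),np.sin(a)],d@[-np.sin(a),np.cos(a)],p[2]),o["wrist_force"].round(1))
E
python3 lid.py
```

```text
case x 0.0969 y 0.0008 z 0.0764 [-0.1 -0.3  0. ]
```

servo_tool:
  moves:
    - [0.2,0,0,0,1]
    - [0.5,0,0,0,1]
    - [0.8,0,0,0,1]
    - [1.1,0,0,0,1]
    - [1.4,0,0,0,1]
    - [1.7,0,0,0,1]
    - [2,0,0,0,1]
    - [2.3,0,0.1,0,1]
    - [2.6,0,0.15,0,1]
    - [2.6,0,0.15,0,1]

```text
time: 25.12
tool_pos: [0.5747, 0.2457, 0.0716]
ee_rot: [-3.141, -0.002, 2.868]
wrist_force: [-0.7, -0.2, -0.5]
width: 0.0008
finger_force: 0.0
```

```bash
python3 lid.py
```

```text
case x 0.0304 y 0.0004 z 0.0716 [-0.7 -0.2 -0.5]
```

servo_tool:
  moves:
    - [0.2,0,0.1,0,1]
    - [0.42,0,0.2,0,1]
    - [0.65,0,0.35,0,1]
    - [0.86,0,0.54,0,1]
    - [1.04,0,0.74,0,1]
    - [1.22,0,0.95,0,1]
    - [1.4,0,1.1,0,1]
    - [1.6,0,1.25,0,1]
    - [1.6,0,1.25,0,1]

```text
time: 25.87
tool_pos: [0.5364, 0.256, 0.0396]
ee_rot: [-3.14, -0.003, 2.868]
wrist_force: [-0.7, 0.6, -0.3]
width: 0.0003
finger_force: 0.0
```

```bash
python3 lid.py
```

```text
case x -0.0092 y 0.0000 z 0.0396 [-0.7  0.6 -0.3]
```

Press down gently until the force rises.

servo_tool:
  moves:
    - [0.3,0,0,0,1]
    - [0.5,0,0.05,0,1]
    - [0.5,0,0.12,0,1]
    - [0.5,0,0.2,0,1]
    - [0.5,0,0.2,0,1]

```text
time: 26.28
tool_pos: [0.526, 0.2597, 0.0372]
ee_rot: [3.141, -0.0, 2.867]
wrist_force: [-3.0, 0.1, 5.6]
width: 0.0002
finger_force: 2.5
```

```bash
python3 lid.py
```

```text
case x -0.0203 y 0.0008 z 0.0372 [-3.   0.1  5.6]
```

servo_tool:
  moves:
    - [0,0,0.06,0,1]
    - [0,0,0.1,0,1]
    - [0,0,0.1,0,1]

```text
time: 26.53
tool_pos: [0.526, 0.2598, 0.037]
ee_rot: [3.141, 0.0, 2.867]
wrist_force: [-6.6, -1.3, 14.5]
width: 0.0003
finger_force: 6.9
```

servo_tool:
  moves:
    - [0,0,-0.4,0,1]
    - [0,0,-1.2,0,1]
    - [0,0,-2.3,0,0.8]
    - [0,0,-3.5,0,0.6]
    - [0,0,-4.5,0,0.5]
    - [0,0,-5,0,0.45]
    - [0,0,-5.1,0,0.45]

```text
time: 27.12
tool_pos: [0.528, 0.2599, 0.1647]
ee_rot: [3.137, 0.006, 2.867]
wrist_force: [0.7, -0.3, 0.5]
width: 0.0304
finger_force: 0.0
```

```bash
python3 go.py .57,-.244,.17,-.8
python3 - <<'E'
from h import *
s=robot.snapshot("scene"); a=s["image"][130:350,180:410]
cv2.imwrite("pics/s3.png",cv2.convertScaleAbs(cv2.resize(a,None,fx=2.7,fy=2.7,interpolation=2),alpha=1.6))
E
```

```text
t 27.12 tcp [0.528  0.2599 0.1647] head -15.7 w 0.0304 f 0.0 F [ 0.7 -0.3  0.5]
.57,-.244,.17,-.8 [ -7.08 -18.95  -0.25] -2.49
```

View pics/s3.png

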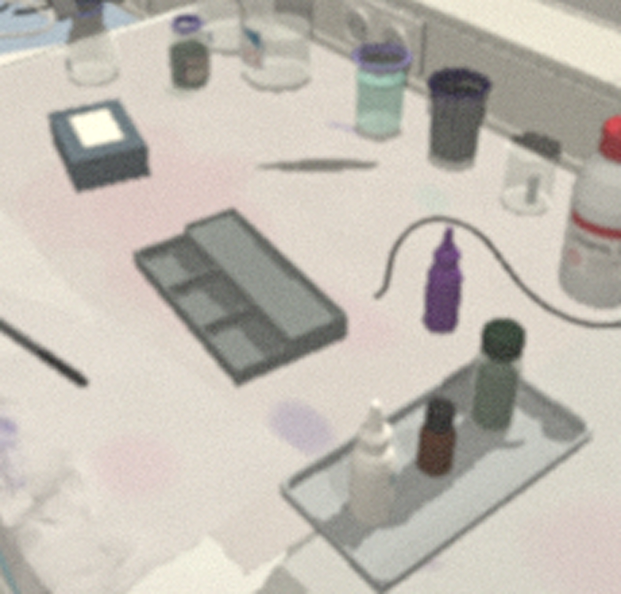

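The case is shut at (100,145), and all three bottles stand upright in the tray at (375,475), (437,440) and (495,380). I return the dye bottle first.

servo_tool:
  moves:
    - [-0.3,-0.8,0,0,0.45]
    - [-0.8,-2.1,-0.2,-0.3,0.45]
    - [-1.3,-3.5,-0.2,-0.6,0.45]
    - [-1.9,-5,-0.2,-0.9,0.45]
    - [-2.4,-6.5,-0.2,-1.2,0.45]
    - [-3,-8,-0.2,-1.5,0.45]
    - [-3.5,-9.5,-0.2,-1.8,0.45]
    - [-4,-11,-0.2,-2.1,0.45]
    - [-4.6,-12.4,-0.2,-2.5,0.45]
    - [-5.1,-13.7,-0.2,-2.5,0.45]

```text
time: 28.0
tool_pos: [0.5548, -0.107, 0.163]
ee_rot: [3.141, -0.004, 3.13]
wrist_force: [-0.2, 0.9, -0.8]
width: 0.0516
finger_force: 0.0
```

```bash
python3 go.py .57,-.244,.17,-.8
```

```text
t 28.00 tcp [ 0.5548 -0.107   0.163 ] head -0.7 w 0.0516 f 0.0 F [-0.2  0.9 -0.8]
.57,-.244,.17,-.8 [-0.67 -5.47 -0.29] 0.02
```

servo_tool:
  moves:
    - [-0.1,-1,0,0,0.45]
    - [-0.3,-2.1,0,0,0.45]
    - [-0.4,-3.2,0,0,0.45]
    - [-0.5,-4.2,0,0,0.45]
    - [-0.6,-4.9,0,0,0.45]
    - [-0.6,-5.2,0,0,0.45]
    - [-0.6,-5.2,0,0,0.45]
    - [-0.6,-5.2,0,0,0.45]

```text
time: 28.67
tool_pos: [0.5692, -0.2342, 0.1649]
ee_rot: [3.14, -0.002, 3.129]
wrist_force: [-0.0, 0.5, -0.7]
width: 0.052
finger_force: 0.0
```

```bash
python3 go.py .5696,-.2437,.0355,-.8
```

```text
t 28.67 tcp [ 0.5692 -0.2342  0.1649] head -0.7 w 0.0520 f 0.0 F [-0.   0.5 -0.7]
.5696,-.2437,.0355,-.8 [-0.03 -0.39  5.18] 0.01
```

servo_tool:
  moves:
    - [0,-0.3,0.3,0,0.45]
    - [0,-0.37,1,0,0.45]
    - [0,-0.37,2,0,0.45]
    - [0,-0.37,3,0,0.45]
    - [0,-0.37,4,0,0.45]
    - [0,-0.37,4.7,0,0.45]
    - [0,-0.37,5.1,0,0.45]
    - [0,-0.37,5.1,0,0.45]
    - [0,-0.37,5.1,0,0.45]
    - [0,-0.37,5.1,0,0.45]

```text
time: 29.5
tool_pos: [0.5705, -0.2445, 0.0402]
ee_rot: [-3.14, 0.003, 3.13]
wrist_force: [0.6, 0.9, -0.2]
width: 0.0519
finger_force: 0.0
```

servo_tool:
  moves:
    - [0,0,0,0,0.6]
    - [0,0,0,0,0.75]
    - [0,0,0,0,0.9]
    - [0,0,0,0,0.9]
    - [0,0,0,0,0.9]
    - [0,0,0,0,0.9]

```text
time: 30.0
tool_pos: [0.57, -0.2445, 0.0396]
ee_rot: [-3.141, 0.002, 3.129]
wrist_force: [0.1, 0.5, 4.9]
width: 0.0327
finger_force: 30.0
```

```bash
python3 go.py .495,.0455,.15,-6.7
```

```text
t 30.00 tcp [ 0.57   -0.2445  0.0396] head -0.7 w 0.0327 f 30.0 F [0.1 0.5 4.9]
.495,.0455,.15,-6.7 [ 3.14 11.56 -4.43] 1.0
```

servo_tool:
  moves:
    - [0,0,-0.3,0,0.9]
    - [0,0,-0.9,0,0.9]
    - [0,0,-1.8,0,0.9]
    - [0,0,-2.8,0,0.9]
    - [0.1,0.3,-3.7,0,0.9]
    - [0.3,1,-4.3,0.2,0.9]
    - [0.6,2.1,-4.4,0.4,0.9]
    - [0.9,3.3,-4.4,0.6,0.9]
    - [1.2,4.5,-4.4,0.8,0.9]
    - [1.6,5.7,-4.4,1,0.9]

```text
time: 30.83
tool_pos: [0.5303, -0.1002, 0.1479]
ee_rot: [3.141, -0.001, 3.023]
wrist_force: [0.4, -0.3, -1.4]
width: 0.0327
finger_force: 30.0
```

```bash
python3 go.py .495,.0455,.0406,-6.7
```

```text
t 30.83 tcp [ 0.5303 -0.1002  0.1479] head -6.8 w 0.0327 f 30.0 F [ 0.4 -0.3 -1.4]
.495,.0455,.0406,-6.7 [2.09 5.62 4.3 ] -0.02
```

servo_tool:
  moves:
    - [0.4,1.2,0,0,0.9]
    - [0.8,2.4,0,0,0.9]
    - [1.2,3.6,0,0,0.9]
    - [1.6,4.6,0,0,0.9]
    - [1.95,5.3,0.2,0,0.9]
    - [2,5.45,0.7,0,0.9]
    - [2,5.45,1.5,0,0.9]
    - [2,5.45,2.3,0,0.9]
    - [2,5.45,2.8,0,0.9]
    - [2,5.45,2.8,0,0.9]

```text
time: 31.67
tool_pos: [0.4942, 0.04, 0.0744]
ee_rot: [-3.141, -0.008, 3.025]
wrist_force: [-0.1, -0.5, -2.0]
width: 0.0324
finger_force: 30.0
```

```bash
python3 go.py .495,.0455,.0406,-6.7
```

```text
t 31.67 tcp [0.4942 0.04   0.0744] head -6.7 w 0.0324 f 30.0 F [-0.1 -0.5 -2. ]
.495,.0455,.0406,-6.7 [-0.02  0.22  1.35] -0.0
```

servo_tool:
  moves:
    - [0,0.15,0.1,0,0.9]
    - [0,0.2,0.4,0,0.9]
    - [0,0.2,0.8,0,0.9]
    - [0,0.2,1.1,0,0.9]
    - [0,0.2,1.2,0,0.9]
    - [0,0.2,1.2,0,0.9]
    - [0,0.2,1.2,0,0.9]

```text
time: 32.25
tool_pos: [0.4979, 0.0448, 0.0483]
ee_rot: [3.142, -0.0, 3.024]
wrist_force: [0.1, -0.2, -1.9]
width: 0.0324
finger_force: 30.0
```

```bash
python3 go.py .495,.0455,.0406,-6.7
```

```text
t 32.25 tcp [0.4979 0.0448 0.0483] head -6.7 w 0.0324 f 30.0 F [ 0.1 -0.2 -1.9]
.495,.0455,.0406,-6.7 [0.12 0.02 0.31] -0.0
```

servo_tool:
  moves:
    - [0.1,0,0.1,0,0.9]
    - [0.1,0,0.2,0,0.9]
    - [0.1,0,0.29,0,0.9]
    - [0.1,0,0.29,0,0.9]
    - [0.1,0,0.29,0,0.9]

```text
time: 32.67
tool_pos: [0.4954, 0.0451, 0.0411]
ee_rot: [3.142, -0.0, 3.024]
wrist_force: [0.5, 0.9, -1.6]
width: 0.0326
finger_force: 30.0
```

```bash
python3 go.py .495,.0455,.0406,-6.7
```

```text
t 32.67 tcp [0.4954 0.0451 0.0411] head -6.7 w 0.0326 f 30.0 F [ 0.5  0.9 -1.6]
.495,.0455,.0406,-6.7 [0.02 0.01 0.02] -0.0
```

servo_tool:
  moves:
    - [0,0,0.04,0,0.9]
    - [0,0,0.05,0,0.9]
    - [0,0,0.05,0,0.7]
    - [0,0,0.05,0,0.5]
    - [0,0,0.05,0,0.45]
    - [0,0,0.05,0,0.45]
    - [0,0,-0.4,0,0.45]
    - [0,0,-1.4,0,0.45]
    - [0,0,-2.7,0,0.45]
    - [0,0,-4,0,0.45]

```text
time: 33.5
tool_pos: [0.4949, 0.0451, 0.1424]
ee_rot: [-3.142, -0.001, 3.024]
wrist_force: [0.5, -0.2, 0.1]
width: 0.0513
finger_force: 0.0
```

```bash
python3 go.py .5093,-.246,.155,-.8
```

```text
t 33.50 tcp [0.4949 0.0451 0.1424] head -6.7 w 0.0513 f 0.0 F [ 0.5 -0.2  0.1]
.5093,-.246,.155,-.8 [ -1.94 -11.5   -0.51] -0.99
```

servo_tool:
  moves:
    - [-0.1,-0.8,-0.5,0,0.5]
    - [-0.3,-2,-0.6,-0.2,0.5]
    - [-0.5,-3.4,-0.6,-0.4,0.5]
    - [-0.8,-4.9,-0.6,-0.6,0.5]
    - [-1.1,-6.4,-0.6,-0.8,0.5]
    - [-1.3,-7.9,-0.6,-1,0.5]
    - [-1.6,-9.3,-0.6,-1,0.5]
    - [-1.8,-10.5,-0.6,-1,0.5]
    - [-1.9,-11.3,-0.6,-1,0.5]
    - [-1.9,-11.4,-0.6,-1,0.5]

```text
time: 34.33
tool_pos: [0.5091, -0.2473, 0.1567]
ee_rot: [-3.14, 0.0, 3.125]
wrist_force: [-0.6, 0.6, 0.4]
width: 0.0469
finger_force: 0.0
```

```bash
python3 go.py .5093,-.246,.027,-.8
```

```text
t 34.33 tcp [ 0.5091 -0.2473  0.1567] head -1.0 w 0.0469 f 0.0 F [-0.6  0.6  0.4]
.5093,-.246,.027,-.8 [-0.01  0.06  5.19] -0.03
```

servo_tool:
  moves:
    - [0,0.05,0.3,0,0.5]
    - [0,0.05,1,0,0.5]
    - [0,0.05,2,0,0.5]
    - [0,0.05,3,0,0.5]
    - [0,0.05,4,0,0.5]
    - [0,0.05,4.7,0,0.5]
    - [0,0.05,4.9,0,0.5]
    - [0,0.05,4.9,0,0.5]
    - [0,0.05,4.9,0,0.5]

```text
time: 35.08
tool_pos: [0.5099, -0.2414, 0.0345]
ee_rot: [-3.141, 0.001, 3.13]
wrist_force: [0.6, -0.2, 0.5]
width: 0.047
finger_force: 0.0
```

```bash
python3 go.py .5093,-.246,.027,-.8
```

```text
t 35.08 tcp [ 0.5099 -0.2414  0.0345] head -0.6 w 0.0470 f 0.0 F [ 0.6 -0.2  0.5]
.5093,-.246,.027,-.8 [ 0.02 -0.18  0.3 ] 0.03
```

servo_tool:
  moves:
    - [0,-0.1,0.15,0,0.5]
    - [0,-0.15,0.28,0,0.5]
    - [0,-0.15,0.28,0,0.6]
    - [0,-0.15,0.28,0,0.75]
    - [0,-0.15,0.28,0,0.9]
    - [0,-0.15,0.28,0,0.9]
    - [0,-0.15,0.28,0,0.9]
    - [0,-0.15,0.28,0,0.9]

```text
time: 35.75
tool_pos: [0.5095, -0.2461, 0.027]
ee_rot: [-3.141, 0.001, 3.129]
wrist_force: [-0.9, -0.6, 0.8]
width: 0.0245
finger_force: 30.0
```

```bash
python3 go.py .489,-.0118,.14,-6.7
```

```text
t 35.75 tcp [ 0.5095 -0.2461  0.027 ] head -0.7 w 0.0245 f 30.0 F [-0.9 -0.6  0.8]
.489,-.0118,.14,-6.7 [ 0.94  9.36 -4.52] 1.0
```

servo_tool:
  moves:
    - [0,0,-0.3,0,0.9]
    - [0,0,-0.9,0,0.9]
    - [0,0,-1.8,0,0.9]
    - [0,0,-2.8,0,0.9]
    - [0,0.3,-3.6,0,0.9]
    - [0.1,1,-4.1,0.2,0.9]
    - [0.2,2.1,-4.2,0.4,0.9]
    - [0.3,3.3,-4.2,0.6,0.9]
    - [0.4,4.5,-4.2,0.8,0.9]
    - [0.5,5.7,-4.2,1,0.9]

```text
time: 36.58
tool_pos: [0.4984, -0.1022, 0.1324]
ee_rot: [3.142, 0.001, 3.023]
wrist_force: [-0.4, 1.7, -0.2]
width: 0.0242
finger_force: 30.0
```

```bash
python3 go.py .489,-.0118,.028,-6.7
```

```text
t 36.58 tcp [ 0.4984 -0.1022  0.1324] head -6.8 w 0.0242 f 30.0 F [-0.4  1.7 -0.2]
.489,-.0118,.028,-6.7 [0.81 3.55 4.18] -0.02
```

servo_tool:
  moves:
    - [0.2,1,0,0,0.9]
    - [0.4,2,0,0,0.9]
    - [0.6,2.9,0,0,0.9]
    - [0.75,3.35,0.2,0,0.9]
    - [0.75,3.4,0.7,0,0.9]
    - [0.75,3.4,1.5,0,0.9]
    - [0.75,3.4,2.4,0,0.9]
    - [0.75,3.4,3.1,0,0.9]
    - [0.75,3.4,3.4,0,0.9]
    - [0.75,3.4,3.4,0,0.9]

```text
time: 37.42
tool_pos: [0.4881, -0.0168, 0.0444]
ee_rot: [-3.142, -0.005, 3.024]
wrist_force: [-0.7, -0.6, -0.5]
width: 0.0246
finger_force: 30.0
```

```bash
python3 go.py .489,-.0118,.028,-6.7
```

```text
t 37.42 tcp [ 0.4881 -0.0168  0.0444] head -6.7 w 0.0246 f 30.0 F [-0.7 -0.6 -0.5]
.489,-.0118,.028,-6.7 [-0.02  0.2   0.66] -0.01
```

servo_tool:
  moves:
    - [0.05,0.15,0.15,0,0.9]
    - [0.05,0.18,0.35,0,0.9]
    - [0.05,0.18,0.5,0,0.9]
    - [0.05,0.18,0.55,0,0.9]
    - [0.05,0.18,0.55,0,0.9]
    - [0.05,0.18,0.55,0,0.9]

```text
time: 37.92
tool_pos: [0.4895, -0.0122, 0.0333]
ee_rot: [3.142, 0.001, 3.024]
wrist_force: [0.0, 0.9, -0.3]
width: 0.0243
finger_force: 30.0
```

```bash
python3 go.py .489,-.0118,.028,-6.7
```

```text
t 37.92 tcp [ 0.4895 -0.0122  0.0333] head -6.7 w 0.0243 f 30.0 F [ 0.   0.9 -0.3]
.489,-.0118,.028,-6.7 [0.02 0.01 0.21] -0.0
```

servo_tool:
  moves:
    - [0,0,0.1,0,0.9]
    - [0,0,0.2,0,0.9]
    - [0,0,0.22,0,0.9]
    - [0,0,0.22,0,0.9]
    - [0,0,0.22,0,0.75]
    - [0,0,0.22,0,0.6]
    - [0,0,0.22,0,0.55]
    - [0,0,0.22,0,0.55]

```text
time: 38.58
tool_pos: [0.4888, -0.0121, 0.027]
ee_rot: [3.141, -0.001, 3.024]
wrist_force: [-0.4, -0.2, -0.5]
width: 0.0401
finger_force: 0.0
```

servo_tool:
  moves:
    - [0,0,-0.3,0,0.55]
    - [0,0,-1,0,0.55]
    - [0,0,-2,0,0.55]
    - [0,0,-3.2,0,0.55]
    - [0,0,-4.4,0,0.55]
    - [0,0,-5,0,0.5]
    - [0,0,-5.2,0,0.5]
    - [0,0,-5.2,0,0.5]

```text
time: 39.25
tool_pos: [0.4902, -0.0122, 0.1593]
ee_rot: [3.142, 0.004, 3.024]
wrist_force: [-0.1, -0.3, -0.4]
width: 0.0468
finger_force: 0.0
```

```bash
python3 go.py .451,-.2458,.16,-.8
```

```text
t 39.25 tcp [ 0.4902 -0.0122  0.1593] head -6.7 w 0.0468 f 0.0 F [-0.1 -0.3 -0.4]
.451,-.2458,.16,-.8 [ 0.46 -9.46 -0.03] -0.99
```

servo_tool:
  moves:
    - [0,-0.7,0,0,0.5]
    - [0.1,-1.9,0,-0.2,0.5]
    - [0.2,-3.2,0,-0.4,0.5]
    - [0.2,-4.6,0,-0.6,0.5]
    - [0.3,-6,0,-0.8,0.5]
    - [0.4,-7.4,0,-1,0.5]
    - [0.4,-8.5,0,-1,0.5]
    - [0.45,-9.2,0,-1,0.5]
    - [0.45,-9.4,0,-1,0.5]
    - [0.45,-9.4,0,-1,0.5]

```text
time: 40.08
tool_pos: [0.4495, -0.2445, 0.1554]
ee_rot: [3.139, -0.003, 3.127]
wrist_force: [0.0, -0.1, -0.1]
width: 0.0471
finger_force: 0.0
```

```bash
python3 go.py .451,-.2458,.031,-.8
```

```text
t 40.08 tcp [ 0.4495 -0.2445  0.1554] head -0.9 w 0.0471 f 0.0 F [ 0.  -0.1 -0.1]
.451,-.2458,.031,-.8 [-0.08 -0.06  4.98] -0.01
```

servo_tool:
  moves:
    - [0,-0.05,0.3,0,0.5]
    - [0,-0.05,1,0,0.5]
    - [0,-0.05,2,0,0.5]
    - [0,-0.05,3,0,0.5]
    - [0,-0.05,4,0,0.5]
    - [0,-0.05,4.7,0,0.5]
    - [0,-0.05,4.9,0,0.5]
    - [0,-0.05,4.9,0,0.5]
    - [0,-0.05,4.9,0,0.5]

```text
time: 40.83
tool_pos: [0.451, -0.2447, 0.0353]
ee_rot: [3.141, 0.0, 3.13]
wrist_force: [0.1, -0.2, 0.2]
width: 0.0468
finger_force: 0.0
```

servo_tool:
  moves:
    - [0,0,0,0,0.6]
    - [0,0,0,0,0.75]
    - [0,0,0,0,0.9]
    - [0,0,0,0,0.9]
    - [0,0,0,0,0.9]
    - [0,0,0,0,0.9]

```text
time: 41.33
tool_pos: [0.4514, -0.2459, 0.0363]
ee_rot: [-3.14, 0.002, 3.129]
wrist_force: [0.1, 0.6, 4.6]
width: 0.0284
finger_force: 30.0
```

```bash
python3 go.py .4813,-.0695,.14,-6.7
```

```text
t 41.33 tcp [ 0.4514 -0.2459  0.0363] head -0.7 w 0.0284 f 30.0 F [0.1 0.6 4.6]
.4813,-.0695,.14,-6.7 [-1.12  7.07 -4.15] 1.0
```

servo_tool:
  moves:
    - [0,0,-0.3,0,0.9]
    - [0,0,-0.9,0,0.9]
    - [0,0,-1.8,0,0.9]
    - [0,0,-2.8,0,0.9]
    - [0,0.3,-3.4,0,0.9]
    - [-0.2,1,-3.8,0.2,0.9]
    - [-0.4,2,-3.8,0.4,0.9]
    - [-0.6,3,-3.8,0.6,0.9]
    - [-0.8,4,-3.8,0.8,0.9]
    - [-0.9,5,-3.8,1,0.9]

```text
time: 42.17
tool_pos: [0.4745, -0.1197, 0.1299]
ee_rot: [3.141, -0.0, 3.023]
wrist_force: [-0.5, 0.3, -0.7]
width: 0.0285
finger_force: 30.0
```

```bash
python3 go.py .4813,-.0695,.0373,-6.7
```

```text
t 42.17 tcp [ 0.4745 -0.1197  0.1299] head -6.8 w 0.0285 f 30.0 F [-0.5  0.3 -0.7]
.4813,-.0695,.0373,-6.7 [-0.03  2.02  3.7 ] -0.02
```

servo_tool:
  moves:
    - [0,0.8,0,0,0.9]
    - [0,1.5,0,0,0.9]
    - [0,1.8,0.2,0,0.9]
    - [0,1.85,0.7,0,0.9]
    - [0,1.85,1.5,0,0.9]
    - [0,1.85,2.3,0,0.9]
    - [0,1.85,2.8,0,0.9]
    - [0,1.85,3,0,0.9]
    - [0,1.85,3,0,0.9]
    - [0,1.85,3,0,0.9]

```text
time: 43.0
tool_pos: [0.4801, -0.0752, 0.0551]
ee_rot: [-3.141, -0.0, 3.024]
wrist_force: [-1.0, -0.8, -0.2]
width: 0.0289
finger_force: 30.0
```

```bash
python3 go.py .4813,-.0695,.0373,-6.7
```

```text
t 43.00 tcp [ 0.4801 -0.0752  0.0551] head -6.7 w 0.0289 f 30.0 F [-1.  -0.8 -0.2]
.4813,-.0695,.0373,-6.7 [-0.02  0.23  0.71] -0.01
```

servo_tool:
  moves:
    - [0,0.15,0.1,0,0.9]
    - [0,0.2,0.3,0,0.9]
    - [0,0.2,0.5,0,0.9]
    - [0,0.2,0.55,0,0.9]
    - [0,0.2,0.55,0,0.9]
    - [0,0.2,0.55,0,0.9]

```text
time: 43.5
tool_pos: [0.4806, -0.0698, 0.0412]
ee_rot: [3.142, -0.0, 3.024]
wrist_force: [1.4, -0.5, -0.9]
width: 0.0284
finger_force: 30.0
```

```bash
python3 go.py .4813,-.0695,.0373,-6.7
```

```text
t 43.50 tcp [ 0.4806 -0.0698  0.0412] head -6.7 w 0.0284 f 30.0 F [ 1.4 -0.5 -0.9]
.4813,-.0695,.0373,-6.7 [-0.03  0.02  0.15] -0.0
```

servo_tool:
  moves:
    - [0,0,0.08,0,0.9]
    - [0,0,0.16,0,0.9]
    - [0,0,0.18,0,0.9]
    - [0,0,0.18,0,0.9]
    - [0,0,0.18,0,0.75]
    - [0,0,0.18,0,0.6]
    - [0,0,0.18,0,0.5]
    - [0,0,0.18,0,0.5]

```text
time: 44.17
tool_pos: [0.4803, -0.0698, 0.0363]
ee_rot: [3.141, -0.001, 3.024]
wrist_force: [0.8, -0.2, 0.2]
width: 0.045
finger_force: 0.0
```

servo_tool:
  moves:
    - [0,0,-0.3,0,0.5]
    - [0,0,-1,0,0.5]
    - [0,0,-2,0,0.5]
    - [0,0,-3.2,0,0.5]
    - [0,0,-4.4,0,0.5]
    - [0,0,-5.2,0,0.5]
    - [0,0,-5.6,0,0.5]
    - [0,0,-5.6,0,0.5]
    - [0,0,-5.6,0,0.5]

```text
time: 44.92
tool_pos: [0.4805, -0.0698, 0.1764]
ee_rot: [3.141, -0.0, 3.024]
wrist_force: [0.8, 1.0, 0.4]
width: 0.0473
finger_force: 0.0
```

```bash
python3 go.py
python3 - <<'E'
from h import *
s=robot.snapshot("scene"); a=s["image"][130:350,180:410]
cv2.imwrite("pics/s4.png",cv2.convertScaleAbs(cv2.resize(a,None,fx=2.7,fy=2.7,interpolation=2),alpha=1.6))
E
```

```text
t 44.92 tcp [ 0.4805 -0.0698  0.1764] head -6.7 w 0.0473 f 0.0 F [0.8 1.  0.4]
```

View pics/s4.png

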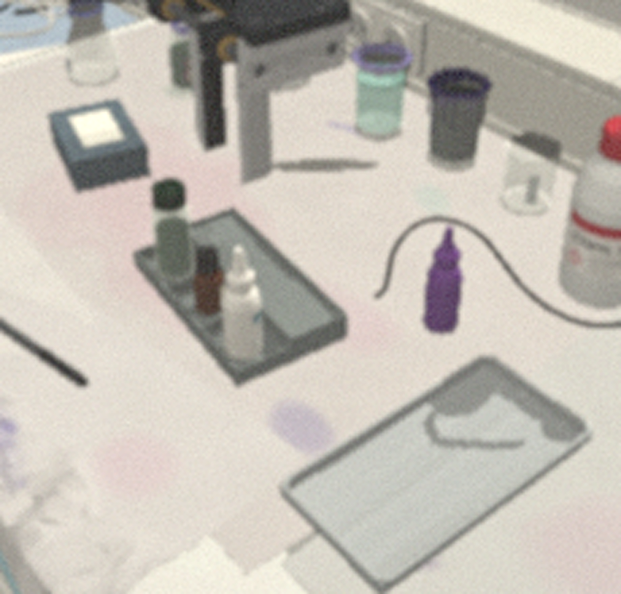

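All three bottles stand upright in their own bays at (170,230), (207,280) and (243,310). The case is shut at (100,145) and the gripper is clear.

```bash
python3 -c "
from bench import robot
print(robot.close_job())"
```

```text
the job is handed in; nothing more can be done
None
```

The job is handed in at about 45 s of the 144 s: the coverslip box lies flat in the shut slide case, and all three bottles went to the drip tray first and now stand upright in their own bays, as the last camera picture shows.

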